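# Mix the settled watch cleaner

### The job

The watch cleaner has settled in its bottle, the stout wide-capped amber one on the white tray. Pick it up, turn it upside down and hold it so for a good second to mix it, then stand it upright on the round cork mat with its whole base on the cork, ready for use. Set it down rather than drop it, and leave the other things where they are.

Things in the scene. Friction and masses are not known exactly. Their poses are not given: they have to be found in the camera images.
- bottle: the bottle to mix: closed amber glass, round, loose; straight body 54 mm in diameter up to 66 mm, white paper band round it, shoulder, black ribbed cap 43 mm in diameter from 80 to 100 mm (the top); 0.18 to 0.31 kg, centre of mass about 42 mm up. Origin: centre of its base; z runs up its axis to the cap. Starts on the tray, in any of the three places
- tray: shallow open white plastic tray, fixed, 120 mm (x) by 380 mm (y), rim 14 mm high, 4 mm walls, floor 4 mm above the bench. Origin: centre of its underside. The three containers stand in it near y = -120, 0 and +120 mm of its own frame
- mat: round cork mat, fixed, 112 mm in diameter, 4 mm thick, lying flat on the bench. Origin: centre of its underside
- spout_bottle: bystander on the tray: slim white plastic bottle with a pointed spout, body 38 mm in diameter up to 70 mm, 118 mm tall in all; loose. Origin: centre of its base, z up its axis
- low_jar: bystander on the tray: low clear glass jar with an aluminium lid, 54 mm in diameter, 48 mm tall; loose. Origin: centre of its base, z up its axis
- block: bystander on the bench beyond the tray and the mat: six-sided steel bench block about 50 mm across flats, 30 mm tall, with a round brass watch movement holder on top, 40 mm tall in all; loose. Origin: centre of its underside
- loupe: bystander beside the block: black watchmaker's eye loupe standing on its narrow end, 36 mm in diameter, 30 mm tall; loose. Origin: centre of its underside
Not all that is in view belongs to the job. What is shaped like the bottle but red is not meant. Of the things that look like the mat, take the one that is farthest from the robot's base at the start.

How it is judged:
On the way:
1. the bottle is turned upside down, its cap pointing down to within about 35 degrees, and kept so for a second (angle between bottle's own z axis and vertical above 2.52 rad), for 1 s.
At the end, for the whole second after the job is handed in: the bottle stands upright (within 6 degrees) and still on the cork mat, its axis within 30 mm of the mat's centre, so that its whole base is on the cork (angle between bottle's own z axis and vertical below 0.1 rad and horizontal distance between bottle and mat below 0.03 m and height (world z) of bottle between 0.001 and 0.009 m and linear speed of bottle below 0.02 m/s); the robot touches nothing.
It fails at once if the bottle is let go in the air, its base more than about 20 mm above what it stands on (height (world z) of bottle above 0.025 m and contact force between the fingers and bottle below 0.1 N and linear speed of bottle above 0.15 m/s).
It fails at once if the bottle is slammed down: a blow of more than 60 N on the mat or the tray (contact force between bottle and mat above 60 N or contact force between bottle and tray above 60 N).
It fails at once if another container on the tray is moved by more than 20 mm or tipped (distance of any of spout_bottle, low_jar from where it was at the start of the episode above 0.02 m or angle between any of spout_bottle, low_jar's own z axis and vertical above 0.5 rad).
It fails at once if the bench block or the loupe is moved by more than 20 mm (distance of any of block, loupe from where it was at the start of the episode above 0.02 m).
It also fails if it takes over 56 s, if anything falls off the work surface, if the arm or the gripper's body presses on something with over 40 N, if the wrist force passes 120 N, or if a joint passes its speed limit or range.

### The arm

A 6-joint arm with a two-finger parallel gripper is mounted at the origin on the work surface. World frame = base frame: x ahead of the robot, y to its left, z up, the work surface at z = 0. Lengths are in m, angles in rad, forces in N, time in s.
With the tool pointing down it reaches from about 0.35 to 0.85 m from the base axis. Payload 8.1 kg.
Tool frame: the origin (TCP) lies at the centre of the arm's flange, where the gripper is bolted on; the fingertips stand 186 mm ahead of it and the grasp point (between the pads) lies 167 mm ahead of it; z points along the fingers, y is the line along which they close (so a half turn about z gives the same grasp; the last joint's range is limited). The gripper opens to 93 mm and grips with 3 to 60 N. Pads are 15 mm wide; open, the fingers measure 128 mm over their backs; the gripper's body (75 mm by 188 mm) begins 65 mm behind the grasp point.
Start: joints at [1.07, 0.13, 1.488, -0, 1.523, -0.085], TCP at [0.242, 0.549, 0.405] pointing down, gripper open.
Joint ranges: [-2.96, 2.96], [-0.89, 2.26], [0.02, 2.5], [-1.34, 4.48], [0, 2.73], [-2.66, 2.66]. Speed limits (rad/s): [2.39, 2.39, 2.79, 3.14, 3.14, 3.14].

### API

Orientations are given as a rotation vector (axis times angle).
In Python, from plant import read_state, read_camera, camera_params, robot gives the robot as it stands.
- The arm moves only by the tool carry_out, never from a script. Its argument "targets" is a list of rows, each an object of numbers: "hand": the opening in per cent of the stroke, from 0 (shut) to 100 (fully open); "x", "y", "z": the shift along the tool's x, y, z in m; "ax", "ay", "az": the turn, a rotation vector about the tool's x, y, z in rad. In form: [{"hand": .., "x": .., "y": .., "z": .., "ax": .., "ay": .., "az": ..}, ...]. A call has 1 to 8 rows; each row is the pose to reach, as a shift and turn from the pose commanded when the call began, along the tool's axes at that moment; what a row does not reach only later rows make up. A row lasts 1/8 s, in which the tool goes at most 62.5 mm and 10.7 degrees, less where a joint would pass 70% of its speed; a pose out of reach is approached as far as the arm can. A call with a gripper value outside its range is refused whole. The fingers move at their own pace and stop on an object; "newtons" is the grip in N (left out, the last holds). Time passes only in rows, so rows that repeat a pose let the fingers close. It gives the time, the measured TCP pose, the force, the opening and the grip force at its end, in the units of the state.
- read_state(): the state, without advancing time (a new reading comes with each control period).
- read_camera(name): name is "scene" or "side" or "wrist"; returns (picture, depth): 420x560x3 uint8, blue, green, red; 420x560 float32, m along the optical axis (not along the pixel's ray), 0 where there is no reading.
- camera_params(name): a dict with "fx", "fy", "cx", "cy" (pixels), "position" and "rotation" of the camera in the world. Camera axes: x right, y up, looking along -z (the intrinsics and any distortion apply to the point x, -y, -z); pixel columns grow to the right and rows downward; lengths in m; the calibration is good to about 2 mm. A picture is of the moment at which its call begins: read the wrist's pose just before it. camera_params takes no time and is no camera call; for the wrist camera it gives the pose at the moment of the call.
- robot.close_job(): hands the job in; it is judged then, once.
The state is a dict: "t": time; "q": joint angles; "dq": joint speeds; "joint_torque": joint torques, N m; "tool_pos": TCP position; "orientation": TCP orientation; "force": force on the tool from outside, world axes, zero at the start; "wrist_torque": the same for the moment, N m; "opening": finger opening in m; "gripper_force": force on a finger pad.
Only numpy, scipy, OpenCV 4.12 (cv2) and the standard library are available. Lean on these libraries where they do the work, as an engineer would, in place of code of your own. Each camera call takes 0.05 s, during which the arm holds its last target. There are 200 camera calls.

## Working session

There is one attempt and no reset: what is moved stays moved. The work goes in short steps, Python scripts to look and compute and a tool call to move; the robot and the scene stay as the last step left them, time stands still between calls to the robot, and variables do not carry over. Pictures are saved under pics/ and viewed, at most 10 in all, crops included, and the job is handed in when it is done.

Besides the shell and the picture viewer there is one more tool, called after "Call:" by a JSON object that holds its "api" and its "payload", one argument or row to a line. carry_out: Moves the arm, as the interface text tells. Its arguments: {"type":"object","properties":{"targets":{"type":"array","items":{"type":"object","properties":{"hand":{"type":"number"},"x":{"type":"number"},"y":{"type":"number"},"z":{"type":"number"},"ax":{"type":"number"},"ay":{"type":"number"},"az":{"type":"number"}}}},"newtons":{"type":"number"}},"required":["targets"]}

```bash
mkdir -p pics
cat > h.py <<'E'
import numpy as np, cv2
from scipy.spatial.transform import Rotation as R
from plant import read_state, read_camera, camera_params, robot
def rot(p):
    r=np.array(p["rotation"]); 
    return r if r.shape==(3,3) else (R.from_rotvec(r).as_matrix() if r.size==3 else R.from_quat(r).as_matrix())
def world(d,p):
    v,u=np.mgrid[:d.shape[0],:d.shape[1]]
    c=np.stack([(u-p["cx"])/p["fx"]*d,-(v-p["cy"])/p["fy"]*d,-d],-1)
    w=c@rot(p).T+np.array(p["position"]); w[d<=0]=np.nan
    return w
E
python3 - <<'E'
from h import *
for n in("scene","side"):
    p=camera_params(n); print(p)
    im,d=read_camera(n); cv2.imwrite(f"pics/{n}1.png",im); np.savez(f"{n}1.npz",im=im,d=d)
print(read_state())
E
```

```text
{'fx': 429.5839753510533, 'fy': 429.5839753510533, 'cx': 286.9111597060316, 'cy': 207.45102933167848, 'position': array([1.35092261, 0.17886603, 0.66871882]), 'rotation': array([0.62860654, 0.81445224, 1.63287689])}
{'fx': 441.2121032525844, 'fy': 441.2121032525844, 'cx': 282.10897147610393, 'cy': 209.24857297036934, 'position': array([ 0.42218961, -0.59263387,  0.67982267]), 'rotation': array([ 0.7457939 , -0.10726818, -0.30622645])}
{'t': 0.1, 'q': array([ 1.06957842e+00,  1.31069536e-01,  1.48918106e+00,  6.90314916e-06,
        1.52303587e+00, -8.53687820e-02]), 'dq': array([ 4.13645054e-04, -6.08653516e-04, -1.77709490e-03,  7.38137197e-06,
       -5.69216706e-04, -1.20601604e-03]), 'joint_torque': array([ 1.31084027e-03, -5.61338961e+01, -4.93096590e+01,  7.70162372e-02,
        2.91402993e-02,  4.60422962e-05]), 'tool_pos': array([0.24223664, 0.54869025, 0.40379586]), 'orientation': array([-6.48415594e-01, -3.07344060e+00,  2.54348068e-03]), 'force': array([ 0.44076713,  0.40558241, -0.0924916 ]), 'wrist_torque': array([-0.01066063, -0.01022098, -0.00420936]), 'gripper_force': 0.0, 'opening': 0.09309596500522946}
```

View pics/scene1.png

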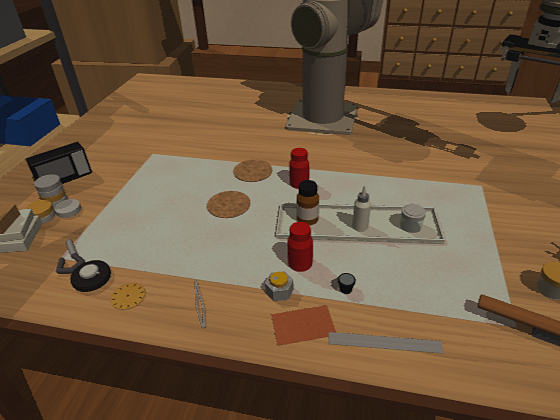

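View pics/side1.png

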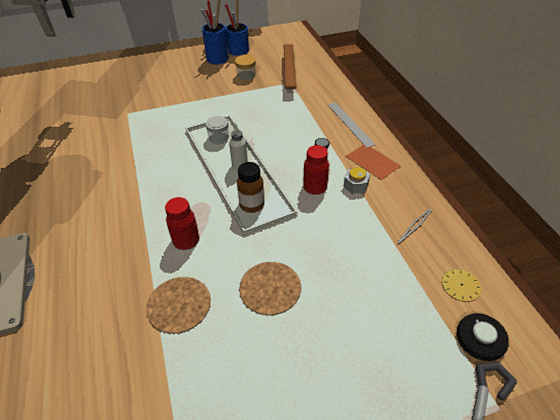

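The scene view shows the amber bottle at (308,203) and red look-alikes at (299,168) and (300,247). The spout bottle is at (362,212) and the jar at (413,218). There are two cork mats, at (253,170) and (228,204). The target bottle is the amber one. The mat will be whichever is farther from the base, so I'll measure both.

```bash
cat > m.py <<'E'
from h import *
from scipy.optimize import least_squares
W=[];C=[];
for n in("scene","side"):
    f=np.load(f"{n}1.npz"); w=world(f["d"],camera_params(n)); W.append(w); C.append(f["im"])
def circ(xy):
    r=least_squares(lambda p:np.hypot(*(xy-p[:2]).T)-p[2],[*xy.mean(0),.03],loss="soft_l1",f_scale=.002); return r.x.round(4)
# mats by colour
for n,w,im,seeds in(("scene",W[0],C[0],[(253,170),(228,204)]),("side",W[1],C[1],[(179,304),(270,288)])):
    hsv=cv2.cvtColor(im,cv2.COLOR_BGR2HSV)
    m=((hsv[...,1]>80)&(hsv[...,0]<20)&(abs(w[...,2])<.012)).astype(np.uint8)
    k,lab,st,_=cv2.connectedComponentsWithStats(m)
    for u,v in seeds:
        l=np.bincount(lab[v-8:v+8,u-8:u+8].ravel())[1:].argmax()+1
        q=w[lab==l]; xy=q[:,:2].astype(np.float32); c,r=cv2.minEnclosingCircle(xy)
        print(n,"mat",(u,v),np.round(c,4),round(r,4),"z",np.nanmedian(q[:,2]).round(4),"dist",np.hypot(*c).round(3))
# objects: surface points within height slices
def sl(n,w,box,z0,z1,t):
    u0,v0,u1,v1=box; q=w[v0:v1,u0:u1].reshape(-1,3); q=q[(q[:,2]>z0)&(q[:,2]<z1)]
    print(n,t,len(q),circ(q[:,:2]) if len(q)>8 else "", "ztop",np.nanmax(w[v0:v1,u0:u1,2]).round(3))
S,D=W
sl("scene",S,(294,180,322,232),.02,.064,"body"); sl("scene",S,(294,180,322,232),.084,.097,"cap")
sl("side",D,(232,160,268,215),.02,.064,"body"); sl("side",D,(232,160,268,215),.084,.097,"cap")
sl("scene",S,(285,148,314,188),.02,.064,"red near"); sl("side",D,(160,196,203,250),.02,.064,"red near")
sl("scene",S,(284,222,316,272),.02,.064,"red far"); sl("side",D,(300,144,332,195),.02,.064,"red far")
sl("scene",S,(352,183,372,235),.02,.07,"spout"); sl("scene",S,(400,203,428,232),.012,.046,"jar")
sl("scene",S,(262,268,296,300),.01,.028,"block"); sl("scene",S,(335,270,358,295),.01,.028,"loupe")
# tray corners: points z .011-.018 around
q=S[195:245,270:450].reshape(-1,3); q=q[(q[:,2]>.011)&(q[:,2]<.017)]
print("tray",cv2.minAreaRect(q[:,:2].astype(np.float32)*1000))
cv2.imwrite("pics/crop.png",cv2.resize(C[0][140:300,200:380],None,fx=3.5,fy=3.5,interpolation=cv2.INTER_CUBIC))
E
python3 m.py
```

```text
scene mat (253, 170) [ 0.1616 -0.0142] 0.9484 z -0.0008 dist 0.162
scene mat (228, 204) [ 0.5284 -0.1657] 0.059 z 0.0034 dist 0.554
side mat (179, 304) [0.478  0.2014] 0.8104 z -0.0001 dist 0.519
side mat (270, 288) [ 0.5288 -0.1646] 0.0569 z 0.0036 dist 0.554
scene body 356 [0.5021 0.0323 0.078 ] ztop 0.106
scene cap 78 [0.6391 0.0534 0.0675] ztop 0.106
side body 464 [0.5633 0.0877 0.0684] ztop 0.107
side cap 97 [0.555  0.045  0.0219] ztop 0.107
scene red near 270 [ 0.4056 -0.0054  0.0268] ztop 0.106
side red near 446 [ 0.4054 -0.0045  0.0269] ztop 0.103
scene red far 398 [0.7026 0.0532 0.027 ] ztop 0.102
side red far 421 [0.7186 0.0941 0.0672] ztop 0.103
scene spout 281 [0.562  0.1706 0.0187] ztop 0.121
scene jar 268 [0.5327 0.2879 0.0304] ztop 0.054
scene block 178 [0.7887 0.0268 0.0259] ztop 0.043
scene loupe 72 [0.7583 0.1582 0.0163] ztop 0.032
tray ((552.0819091796875, 164.25836181640625), (125.71439361572266, 380.3448486328125), 7.468423366546631)
```

```bash
ls; python3 -c "
import plant;print([a for a in dir(plant.robot) if a[0]!='_'])"
```

```text
h.py
m.py
pics
scene1.npz
side1.npz
['IKError', 'close_job']
```

View pics/crop.png

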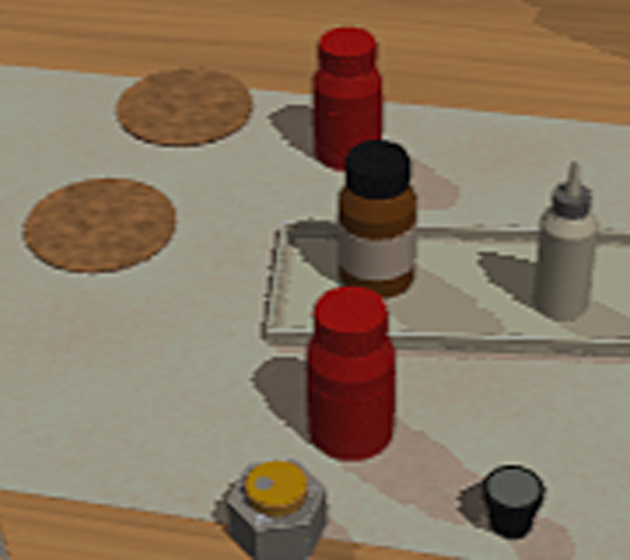

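The crop confirms the amber bottle, at crop (377,220), sitting between the two red ones. The mat at scene (228,204) is 0.554 m from the base. The other one is clearly nearer, so the 0.554 m mat is the target. I'll tighten the bottle fit next. I'll also make a first transit move, which gives me data for a kinematic model.

Call:
{"api": "carry_out", "payload": {
  "targets": [
    {"x": -0.36, "y": -0.17, "z": -0.02, "az": 0.5},
    {"x": -0.36, "y": -0.17, "z": -0.02, "az": 0.5},
    {"x": -0.36, "y": -0.17, "z": -0.02, "az": 0.5},
    {"x": -0.36, "y": -0.17, "z": -0.02, "az": 0.5},
    {"x": -0.36, "y": -0.17, "z": -0.02, "az": 0.5},
    {"x": -0.36, "y": -0.17, "z": -0.02, "az": 0.5},
    {"x": -0.36, "y": -0.17, "z": -0.02, "az": 0.5},
    {"x": -0.36, "y": -0.17, "z": -0.02, "az": 0.5}
  ]
}}

```text
schema error: expected keys hand, x, y, z, ax, ay, az
```

```bash
cat > log.py <<'E'
from h import *
import json
s=read_state(); q=s["q"]; Ra=R.from_rotvec(s["orientation"])
json.dump([*q,*s["tool_pos"],*s["orientation"]],f:=open("log.jsonl","a")); f.write("\n")
Rm=R.from_euler("ZYYZ",[q[0],q[1],q[2],q[3]])*R.from_euler("YZ",[q[4],q[5]])*R.from_euler("z",np.pi/2) if 0 else R.from_euler("z",q[0])*R.from_euler("y",q[1]+q[2])*R.from_euler("z",q[3])*R.from_euler("y",q[4])*R.from_euler("z",q[5]+np.pi/2)
print("t",s["t"],"q",q.round(3),"pos",s["tool_pos"].round(4),"axes",Ra.as_matrix().T.round(3).tolist(),"model err",(Rm.inv()*Ra).magnitude().round(4),"open",s["opening"],s["gripper_force"],s["force"].round(1))
E
python3 log.py
cat > fit.py <<'E'
from h import *
from scipy.optimize import least_squares
f=lambda n:(lambda z:(world(z["d"],camera_params(n)),z["im"]))(np.load(n+"1.npz"))
for n,b in(("scene",(292,178,324,226)),("side",(230,160,270,215))):
    w,im=f(n); p=camera_params(n)
    u0,v0,u1,v1=b; q=w[v0:v1,u0:u1].reshape(-1,3)
    for z0,z1,r in((.02,.064,.027),(.086,.101,.0215)):
        a=q[(q[:,2]>z0)&(q[:,2]<z1)]; a=a[np.hypot(a[:,0]-.56,a[:,1]-.045)<.045]
        s=least_squares(lambda c:np.hypot(*(a[:,:2]-c).T)-r,[.56,.045],loss="soft_l1",f_scale=.001)
        print(n,r,len(a),s.x.round(4),"res",np.median(abs(s.fun)).round(4),"zmax",a[:,2].max().round(3))
E
python3 fit.py
```

```text
scene 0.027 336 [0.555  0.0434] res 0.0007 zmax 0.064
scene 0.0215 114 [0.5551 0.0437] res 0.0008 zmax 0.101
side 0.027 396 [0.555  0.0444] res 0.0005 zmax 0.064
side 0.0215 136 [0.555  0.0445] res 0.0006 zmax 0.101Traceback (most recent call last):
  File "log.py", line 6, in <module>
    print("t",s["t"],"q",q.round(3),"pos",s["tool_pos"].round(4),"axes",Ra.as_matrix().T.round(3).tolist(),"model err",(Rm.inv()*Ra).magnitude().round(4),"open",s["opening"],s["gripper_force"],s["force"].round(1))
                                                                                                                       ^^^^^^^^^^^^^^^^^^^^^^^^^^^^^^^
AttributeError: 'float' object has no attribute 'round'
```

Call:
{"api": "carry_out", "payload": {
  "targets": [
    {"hand": 100, "x": -0.36, "y": -0.17, "z": -0.02, "ax": 0, "ay": 0, "az": 0.5},
    {"hand": 100, "x": -0.36, "y": -0.17, "z": -0.02, "ax": 0, "ay": 0, "az": 0.5},
    {"hand": 100, "x": -0.36, "y": -0.17, "z": -0.02, "ax": 0, "ay": 0, "az": 0.5},
    {"hand": 100, "x": -0.36, "y": -0.17, "z": -0.02, "ax": 0, "ay": 0, "az": 0.5},
    {"hand": 100, "x": -0.36, "y": -0.17, "z": -0.02, "ax": 0, "ay": 0, "az": 0.5},
    {"hand": 100, "x": -0.36, "y": -0.17, "z": -0.02, "ax": 0, "ay": 0, "az": 0.5},
    {"hand": 100, "x": -0.36, "y": -0.17, "z": -0.02, "ax": 0, "ay": 0, "az": 0.5},
    {"hand": 100, "x": -0.36, "y": -0.17, "z": -0.02, "ax": 0, "ay": 0, "az": 0.5}
  ]
}}

```text
t: 1.1
tool_pos: [0.5039, 0.2464, 0.4242]
orientation: [-1.393, -2.815, 0.001]
force: [-0.0, 0.8, 0.4]
opening: 0.093
gripper_force: 0.0
```

```bash
cat > log.py <<'E'
from h import *
import json
def Rmod(q): return R.from_euler("z",q[0])*R.from_euler("y",q[1]+q[2])*R.from_euler("z",q[3])*R.from_euler("y",q[4])*R.from_euler("z",q[5]+np.pi/2)
def show():
    s=read_state(); q=s["q"]; Ra=R.from_rotvec(s["orientation"])
    open("log.jsonl","a").write(json.dumps([*q,*s["tool_pos"],*s["orientation"]])+"\n")
    print("t",round(s["t"],2),"q",q.round(3),"pos",s["tool_pos"].round(4),"z",Ra.as_matrix()[:,2].round(3),"err",round((Rmod(q).inv()*Ra).magnitude(),4),"open",round(s["opening"],4),s["gripper_force"],s["force"].round(1))
    return s
if __name__=="__main__": show()
E
head -c 0 log.jsonl > log.jsonl; echo '[1.06957842,0.131069536,1.48918106,0,1.52303587,-0.0853687820,0.24223664,0.54869025,0.40379586,-0.648415594,-3.07344060,0.00254348068]' > log.jsonl; python3 log.py
```

```text
t 1.1 q [ 0.363  0.018  1.571 -0.     1.554 -0.288] pos [0.5039 0.2464 0.4242] z [-0.001 -0.    -1.   ] err 0.0 open 0.093 0.0 [-0.   0.8  0.4]
```

Call:
{"api": "carry_out", "payload": {
  "targets": [
    {"hand": 100, "x": -0.294, "y": -0.275, "z": 0, "ax": -0.425, "ay": 0.556, "az": 0},
    {"hand": 100, "x": -0.294, "y": -0.275, "z": 0, "ax": -0.425, "ay": 0.556, "az": 0},
    {"hand": 100, "x": -0.294, "y": -0.275, "z": 0, "ax": -0.425, "ay": 0.556, "az": 0},
    {"hand": 100, "x": -0.294, "y": -0.275, "z": 0, "ax": -0.425, "ay": 0.556, "az": 0},
    {"hand": 100, "x": -0.294, "y": -0.275, "z": 0, "ax": -0.425, "ay": 0.556, "az": 0},
    {"hand": 100, "x": -0.294, "y": -0.275, "z": 0, "ax": -0.425, "ay": 0.556, "az": 0},
    {"hand": 100, "x": -0.294, "y": -0.275, "z": 0, "ax": -0.425, "ay": 0.556, "az": 0},
    {"hand": 100, "x": -0.294, "y": -0.275, "z": 0, "ax": -0.425, "ay": 0.556, "az": 0}
  ]
}}

```text
t: 2.1
tool_pos: [0.464, -0.1533, 0.4243]
orientation: [-1.194, -2.416, -0.881]
force: [-0.1, 0.9, -0.4]
opening: 0.0932
gripper_force: 0.0
```

```bash
python3 log.py
cat > kin.py <<'E'
from log import *
from scipy.optimize import least_squares
D=np.array([json.loads(l) for l in open("log.jsonl")])
ry=lambda a,v:R.from_euler("y",a).apply(v)
def pos(q,k):
    b,a1,d1,L2,e,L3,d6=k
    v=np.array([a1,b,d1])+ry(q[1],[0,0,L2])+ry(q[1]+q[2],[e,0,L3])
    return R.from_euler("z",q[0]).apply(v)+Rmod(q).apply([0,0,d6])
prior=np.array([.05,0,.36,.4,0,.45,.1])
K=least_squares(lambda k:np.r_[np.concatenate([pos(r[:6],k)-r[6:9] for r in D])*1e4,(k-prior)],prior).x
fitres=max(np.abs(pos(r[:6],K)-r[6:9]).max() for r in D)
lo=np.array([-2.96,-.89,.02,-1.34,0,-2.66]);hi=np.array([2.96,2.26,2.5,4.48,2.73,2.66])
def ik(p,Rt,q0):
    best=None
    for s in [q0]+[np.clip(np.array(q0)+np.random.default_rng(i).normal(0,.6,6),lo+.01,hi-.01) for i in range(6)]:
        r=least_squares(lambda q:np.r_[(pos(q,K)-p)*3,(Rmod(q).inv()*Rt).as_rotvec()],np.clip(s,lo+1e-3,hi-1e-3),bounds=(lo,hi))
        if r.cost<1e-7 and (best is None or abs(r.x-q0).max()<abs(best-q0).max()): best=r.x
    return best
def tool(yaw,pitch,sgn):  # z along yaw, pitch down; y horizontal
    z=np.array([np.cos(yaw)*np.cos(pitch),np.sin(yaw)*np.cos(pitch),-np.sin(pitch)])
    y=sgn*np.array([-np.sin(yaw),np.cos(yaw),0]); return R.from_matrix(np.c_[np.cross(y,z),y,z])
E
python3 - <<'E'
from kin import *
print(K.round(4),fitres)
B=np.array([.555,.044,.054]); q0=D[-1,:6]
for yaw in (40,60,80,90):
  for p in (15,30):
    for s in(1,-1):
      T=tool(np.radians(yaw),np.radians(p),s)
      q=ik(B-T.apply([0,0,.167]),T,q0)
      print(yaw,p,s,None if q is None else q.round(2))
E
```

```text
t 2.1 q [-0.632 -0.017  1.688  0.576  1.88  -1.222] pos [ 0.464  -0.1533  0.4243] z [-0.002  0.645 -0.765] err 0.0 open 0.0932 0.0 [-0.1  0.9 -0.4]
[0.0512 0.     0.3181 0.3691 0.0616 0.5534 0.1914] 6.121487874655163e-07
40 15 1 [-0.7   0.36  2.29  1.59  1.26  2.08]
40 15 -1 [-0.7   0.36  2.29  1.59  1.26 -1.06]
40 30 1 [-0.6   0.07  2.34  1.38  1.02  2.43]
40 30 -1 [-0.6   0.07  2.34  1.38  1.02 -0.71]
60 15 1 [-0.7   0.54  1.99  1.28  1.46  2.18]
60 15 -1 [-0.7   0.54  1.99  1.28  1.46 -0.97]
60 30 1 [-0.62  0.3   2.06  1.12  1.27  2.39]
60 30 -1 [-0.62  0.3   2.06  1.12  1.27 -0.75]
80 15 1 [-0.63  0.72  1.67  1.06  1.67  2.23]
80 15 -1 [-0.63  0.72  1.67  1.06  1.67 -0.91]
80 30 1 [-0.57  0.52  1.76  0.93  1.5   2.35]
80 30 -1 [-0.57  0.52  1.76  0.93  1.5  -0.79]
90 15 1 [-0.58  0.82  1.51  0.97  1.78  2.24]
90 15 -1 [-0.58  0.82  1.51  0.97  1.78 -0.9 ]
90 30 1 [-0.53  0.61  1.61  0.84  1.61  2.32]
90 30 -1 [-0.53  0.61  1.61  0.84  1.61 -0.82]
```

```bash
cat > plan.py <<'E'
from kin import *
np.set_printoptions(suppress=True)
def delta(p,T,s=None):
    s=s or read_state(); R0=R.from_rotvec(s["orientation"])
    d=R0.inv().apply(p-s["tool_pos"]); r=(R0.inv()*T).as_rotvec()
    print("xyz",d.round(4),"a",r.round(3),"len",np.linalg.norm(d).round(3),"deg",np.degrees(np.linalg.norm(r)).round(1))
B=np.array([.555,.044,.054]); yaw,pit=np.radians(80),np.radians(25)
G=tool(yaw,pit,-1); PG=B-G.apply([0,0,.167]); h=np.array([np.cos(yaw),np.sin(yaw),0])
E
python3 - <<'E'
from plan import *
q=read_state()["q"]
for P in (PG-.13*h+[0,0,.12],PG-.13*h,PG):
    q=ik(P,G,q); print(P.round(3),q.round(2))
delta(PG-.13*h+[0,0,.12],G)
E
```

```text
[ 0.506 -0.233  0.245] [-0.79  0.47  1.6   0.87  1.82 -0.74]
[ 0.506 -0.233  0.125] [-0.79  0.68  1.57  0.85  1.71 -0.88]
[ 0.529 -0.105  0.125] [-0.6   0.58  1.73  0.97  1.56 -0.84]
xyz [-0.1662 -0.0737  0.0859] a [-0.279  0.374  0.747] len 0.201 deg 50.5
```

Call:
{"api": "carry_out", "payload": {
  "targets": [
    {"hand": 100, "x": -0.166, "y": -0.074, "z": 0.086, "ax": -0.279, "ay": 0.374, "az": 0.747},
    {"hand": 100, "x": -0.166, "y": -0.074, "z": 0.086, "ax": -0.279, "ay": 0.374, "az": 0.747},
    {"hand": 100, "x": -0.166, "y": -0.074, "z": 0.086, "ax": -0.279, "ay": 0.374, "az": 0.747},
    {"hand": 100, "x": -0.166, "y": -0.074, "z": 0.086, "ax": -0.279, "ay": 0.374, "az": 0.747},
    {"hand": 100, "x": -0.166, "y": -0.074, "z": 0.086, "ax": -0.279, "ay": 0.374, "az": 0.747},
    {"hand": 100, "x": -0.166, "y": -0.074, "z": 0.086, "ax": -0.279, "ay": 0.374, "az": 0.747},
    {"hand": 100, "x": -0.166, "y": -0.074, "z": 0.086, "ax": -0.279, "ay": 0.374, "az": 0.747}
  ]
}}

```text
t: 2.98
tool_pos: [0.5067, -0.2313, 0.2457]
orientation: [-1.673, -1.415, -1.068]
force: [-0.2, 0.8, -0.7]
opening: 0.093
gripper_force: 0.0
```

Run:
```python
from plan import *
show(); print(K.round(4),fitres); delta(PG-.13*h,G); delta(PG,G)
```

```text
t 2.98 q [-0.782  0.469  1.605  0.873  1.825 -0.74 ] pos [ 0.5067 -0.2313  0.2457] z [ 0.154  0.892 -0.424] err 0.0 open 0.093 0.0 [-0.2  0.8 -0.7]
[0.0512 0.     0.3181 0.3691 0.0616 0.5534 0.1914] 6.121487874655163e-07
xyz [-0.1104 -0.0008  0.0497] a [-0.003  0.002  0.006] len 0.121 deg 0.4
xyz [-0.0553 -0.0001  0.1674] a [-0.003  0.002  0.006] len 0.176 deg 0.4
```

Call:
{"api": "carry_out", "payload": {
  "targets": [
    {"hand": 100, "x": -0.055, "y": 0, "z": 0.025, "ax": -0.003, "ay": 0.002, "az": 0.006},
    {"hand": 100, "x": -0.11, "y": -0.001, "z": 0.05, "ax": -0.003, "ay": 0.002, "az": 0.006},
    {"hand": 100, "x": -0.11, "y": -0.001, "z": 0.05, "ax": -0.003, "ay": 0.002, "az": 0.006},
    {"hand": 100, "x": -0.094, "y": -0.001, "z": 0.086, "ax": -0.003, "ay": 0.002, "az": 0.006},
    {"hand": 100, "x": -0.077, "y": 0, "z": 0.122, "ax": -0.003, "ay": 0.002, "az": 0.006},
    {"hand": 100, "x": -0.077, "y": 0, "z": 0.122, "ax": -0.003, "ay": 0.002, "az": 0.006}
  ]
}}

```text
t: 3.72
tool_pos: [0.5212, -0.1538, 0.1275]
orientation: [-1.675, -1.409, -1.071]
force: [0.4, -0.1, -0.1]
opening: 0.0928
gripper_force: 0.0
```

Run:
```python
from plan import *
show(); delta(PG,G)
for n in("scene","side"):
    im,_=read_camera(n); np.save(n+"2",im)
a=cv2.resize(np.load("scene2.npy")[150:290,220:380],(480,420)); b=cv2.resize(np.load("side2.npy")[130:270,160:280],(320,373))
o=np.zeros((420,800,3),np.uint8); o[:,:480]=a; o[:373,480:]=b; cv2.imwrite("pics/pre.png",o)
```

```text
t 3.73 q [-0.671  0.612  1.681  0.924  1.616 -0.852] pos [ 0.5212 -0.1538  0.1275] z [ 0.157  0.893 -0.422] err 0.0 open 0.0928 0.0 [ 0.4 -0.1 -0.1]
xyz [ 0.0181 -0.001   0.0459] a [ 0.    -0.001  0.002] len 0.049 deg 0.1
```

View pics/pre.png

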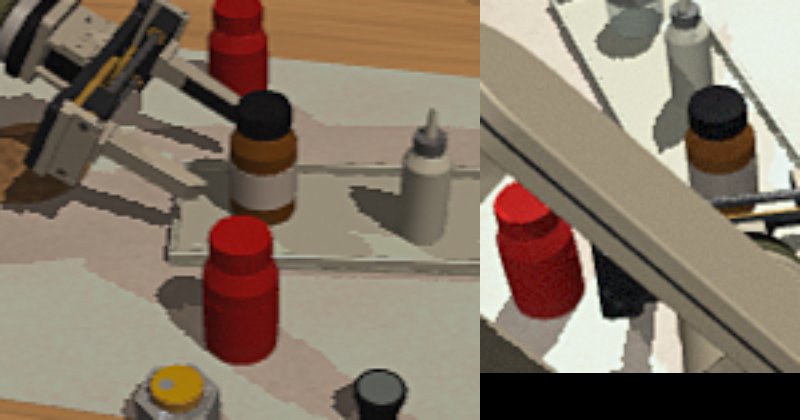

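The fingers straddle the amber bottle, cap at (264,110) in the composite, and both red bottles are clear. Next I advance and close.

Call:
{"api": "carry_out", "payload": {
  "targets": [
    {"hand": 100, "x": 0.009, "y": -0.001, "z": 0.023, "ax": 0, "ay": 0, "az": 0},
    {"hand": 100, "x": 0.018, "y": -0.001, "z": 0.045, "ax": 0, "ay": 0, "az": 0},
    {"hand": 100, "x": 0.018, "y": -0.001, "z": 0.045, "ax": 0, "ay": 0, "az": 0},
    {"hand": 60, "x": 0.018, "y": -0.001, "z": 0.045, "ax": 0, "ay": 0, "az": 0},
    {"hand": 30, "x": 0.018, "y": -0.001, "z": 0.045, "ax": 0, "ay": 0, "az": 0},
    {"hand": 30, "x": 0.018, "y": -0.001, "z": 0.045, "ax": 0, "ay": 0, "az": 0},
    {"hand": 30, "x": 0.018, "y": -0.001, "z": 0.045, "ax": 0, "ay": 0, "az": 0},
    {"hand": 30, "x": 0.018, "y": -0.001, "z": 0.045, "ax": 0, "ay": 0, "az": 0}
  ],
  "newtons": 35
}}

```text
t: 4.82
tool_pos: [0.5274, -0.1081, 0.1211]
orientation: [-1.68, -1.402, -1.07]
force: [-0.9, -0.4, 0.4]
opening: 0.053
gripper_force: 35.0
```

Run:
```python
from plan import *
s=show(); delta(PG,G); T=R.from_rotvec(s["orientation"]); print("grasp pt",(s["tool_pos"]+T.apply([0,0,.167])).round(4))
open("grasp.json","w").write(json.dumps([*s["tool_pos"],*s["orientation"]]))
# in-air flip: upright U at centre point C, levelled; path check
q=s["q"]; P0=s["tool_pos"]
U=P0+[0,0,.2]; q=ik(U,T,q); print("lift",q.round(2)); delta(U,T)
C=U+T.apply([0,0,.167])
for C2 in (C-[0.03,.1,0],):
  for a in (0,60,120,180):
    L=tool(yaw,np.radians(0),-1)*R.from_euler("z",a,degrees=True); P=C2-L.apply([0,0,.167]); q2=ik(P,L,q); print(a,None if q2 is None else q2.round(2)); q=q if q2 is None else q2
```

```text
t 4.83 q [-0.602  0.59   1.733  0.973  1.556 -0.84 ] pos [ 0.5274 -0.1081  0.1211] z [ 0.16   0.893 -0.421] err 0.0 open 0.053 34.99848514795303 [-0.9 -0.4  0.4]
xyz [0.0045 0.0007 0.0015] a [ 0.002 -0.002 -0.004] len 0.005 deg 0.3
grasp pt [0.5541 0.041  0.0508]
lift [-0.6   0.23  1.75  1.    1.75 -0.55]
xyz [ 0.1814 -0.0005 -0.0842] a [0. 0. 0.] len 0.2 deg 0.0
0 [-0.81  0.59  1.61  1.16  2.07 -0.73]
60 [-0.81  0.59  1.61  1.16  2.07  0.31]
120 [-0.81  0.59  1.61  1.16  2.07  1.36]
180 [-0.81  0.59  1.61  1.16  2.07  2.41]
```

Call:
{"api": "carry_out", "payload": {
  "targets": [
    {"hand": 30, "x": 0.009, "y": 0, "z": -0.004, "ax": 0, "ay": 0, "az": 0},
    {"hand": 30, "x": 0.027, "y": 0, "z": -0.013, "ax": 0, "ay": 0, "az": 0},
    {"hand": 30, "x": 0.054, "y": 0, "z": -0.025, "ax": 0, "ay": 0, "az": 0},
    {"hand": 30, "x": 0.082, "y": 0, "z": -0.038, "ax": 0, "ay": 0, "az": 0},
    {"hand": 30, "x": 0.109, "y": 0, "z": -0.051, "ax": 0, "ay": 0, "az": 0},
    {"hand": 30, "x": 0.136, "y": 0, "z": -0.063, "ax": 0, "ay": 0, "az": 0},
    {"hand": 30, "x": 0.163, "y": 0, "z": -0.076, "ax": 0, "ay": 0, "az": 0},
    {"hand": 30, "x": 0.181, "y": 0, "z": -0.084, "ax": 0, "ay": 0, "az": 0}
  ]
}}

```text
t: 5.82
tool_pos: [0.5278, -0.1079, 0.3224]
orientation: [-1.679, -1.404, -1.07]
force: [0.5, 0.5, -1.8]
opening: 0.0531
gripper_force: 35.0
```

Run:
```python
from plan import *
s=show(); C2=np.array([.525,-.06,.27])
g=np.array(json.load(open("grasp.json")))
TG=R.from_rotvec(g[3:])
L=tool(yaw,0,-1)
delta(C2-L.apply([0,0,.167]),L)
im,_=read_camera("scene"); cv2.imwrite("pics/lift.png",im[100:300,180:460])
```

```text
t 5.83 q [-0.601  0.228  1.748  0.997  1.748 -0.551] pos [ 0.5278 -0.1079  0.3224] z [ 0.16   0.893 -0.422] err 0.0 open 0.0531 34.99834209680557 [ 0.5  0.5 -1.8]
xyz [-0.0983 -0.0107 -0.087 ] a [ 0.003  0.435 -0.002] len 0.132 deg 24.9
```

View pics/lift.png

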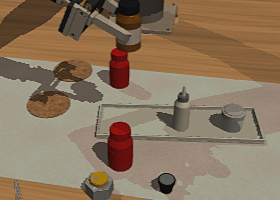

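The bottle is lifted upright in the grip, at (127,30) in the crop, and nothing else has moved. Next I level the tool and turn it.

Call:
{"api": "carry_out", "payload": {
  "targets": [
    {"hand": 30, "x": -0.02, "y": -0.002, "z": -0.017, "ax": 0, "ay": 0.087, "az": 0},
    {"hand": 30, "x": -0.04, "y": -0.004, "z": -0.035, "ax": 0, "ay": 0.174, "az": 0},
    {"hand": 30, "x": -0.06, "y": -0.006, "z": -0.052, "ax": 0, "ay": 0.261, "az": 0},
    {"hand": 30, "x": -0.08, "y": -0.008, "z": -0.07, "ax": 0, "ay": 0.348, "az": 0},
    {"hand": 30, "x": -0.098, "y": -0.011, "z": -0.087, "ax": 0, "ay": 0.435, "az": 0},
    {"hand": 30, "x": -0.098, "y": -0.011, "z": -0.087, "ax": 0, "ay": 0.435, "az": 0}
  ]
}}

```text
t: 6.62
tool_pos: [0.4949, -0.2251, 0.2661]
orientation: [-1.34, -1.112, -1.338]
force: [0.5, 0.3, -3.3]
opening: 0.0533
gripper_force: 35.0
```

Call:
{"api": "carry_out", "payload": {
  "targets": [
    {"hand": 30, "x": 0, "y": 0, "z": 0, "ax": 0, "ay": 0, "az": 0.1},
    {"hand": 30, "x": 0, "y": 0, "z": 0, "ax": 0, "ay": 0, "az": 0.25},
    {"hand": 30, "x": 0, "y": 0, "z": 0, "ax": 0, "ay": 0, "az": 0.4},
    {"hand": 30, "x": 0, "y": 0, "z": 0, "ax": 0, "ay": 0, "az": 0.55},
    {"hand": 30, "x": 0, "y": 0, "z": 0, "ax": 0, "ay": 0, "az": 0.7},
    {"hand": 30, "x": 0, "y": 0, "z": 0, "ax": 0, "ay": 0, "az": 0.85},
    {"hand": 30, "x": 0, "y": 0, "z": 0, "ax": 0, "ay": 0, "az": 0.95},
    {"hand": 30, "x": 0, "y": 0, "z": 0, "ax": 0, "ay": 0, "az": 1.05}
  ]
}}

```text
t: 7.62
tool_pos: [0.496, -0.2234, 0.2686]
orientation: [-1.575, -0.269, -0.541]
force: [0.1, -1.0, -2.1]
opening: 0.0532
gripper_force: 35.0
```

Call:
{"api": "carry_out", "payload": {
  "targets": [
    {"hand": 30, "x": 0, "y": 0, "z": 0, "ax": 0, "ay": 0, "az": 0.1},
    {"hand": 30, "x": 0, "y": 0, "z": 0, "ax": 0, "ay": 0, "az": 0.25},
    {"hand": 30, "x": 0, "y": 0, "z": 0, "ax": 0, "ay": 0, "az": 0.4},
    {"hand": 30, "x": 0, "y": 0, "z": 0, "ax": 0, "ay": 0, "az": 0.55},
    {"hand": 30, "x": 0, "y": 0, "z": 0, "ax": 0, "ay": 0, "az": 0.7},
    {"hand": 30, "x": 0, "y": 0, "z": 0, "ax": 0, "ay": 0, "az": 0.85},
    {"hand": 30, "x": 0, "y": 0, "z": 0, "ax": 0, "ay": 0, "az": 0.95},
    {"hand": 30, "x": 0, "y": 0, "z": 0, "ax": 0, "ay": 0, "az": 1.05}
  ]
}}

```text
t: 8.62
tool_pos: [0.496, -0.2234, 0.2686]
orientation: [-1.48, 0.551, 0.281]
force: [-0.3, -0.1, -2.4]
opening: 0.0532
gripper_force: 35.0
```

Run:
```python
from plan import *
s=show(); T=R.from_rotvec(s["orientation"]); print(T.as_matrix().round(3)); 
im,_=read_camera("scene"); cv2.imwrite("pics/flip.png",im[60:300,180:460])
```

```text
t 8.62 q [-0.81   0.555  1.614  1.177  2.081  1.403] pos [ 0.496  -0.2234  0.2686] z [ 0.176  0.984 -0.001] err 0.0 open 0.0532 34.99578595161438 [-0.3 -0.1 -2.4]
[[ 0.847 -0.502  0.176]
 [-0.152  0.089  0.984]
 [-0.51  -0.86  -0.001]]
```

Now the last 60° of the turn, followed by a hold of about 1.4 s.

Call:
{"api": "carry_out", "payload": {
  "targets": [
    {"hand": 30, "x": 0, "y": 0, "z": 0, "ax": 0, "ay": 0, "az": 0.1},
    {"hand": 30, "x": 0, "y": 0, "z": 0, "ax": 0, "ay": 0, "az": 0.25},
    {"hand": 30, "x": 0, "y": 0, "z": 0, "ax": 0, "ay": 0, "az": 0.4},
    {"hand": 30, "x": 0, "y": 0, "z": 0, "ax": 0, "ay": 0, "az": 0.55},
    {"hand": 30, "x": 0, "y": 0, "z": 0, "ax": 0, "ay": 0, "az": 0.7},
    {"hand": 30, "x": 0, "y": 0, "z": 0, "ax": 0, "ay": 0, "az": 0.85},
    {"hand": 30, "x": 0, "y": 0, "z": 0, "ax": 0, "ay": 0, "az": 0.95},
    {"hand": 30, "x": 0, "y": 0, "z": 0, "ax": 0, "ay": 0, "az": 1.04}
  ]
}}

```text
t: 9.68
tool_pos: [0.4959, -0.2235, 0.2686]
orientation: [-1.077, 1.29, 1.079]
force: [0.4, -0.7, -2.6]
opening: 0.053
gripper_force: 35.0
```

Call:
{"api": "carry_out", "payload": {
  "targets": [
    {"hand": 30, "x": 0, "y": 0, "z": 0, "ax": 0, "ay": 0, "az": 0},
    {"hand": 30, "x": 0, "y": 0, "z": 0, "ax": 0, "ay": 0, "az": 0},
    {"hand": 30, "x": 0, "y": 0, "z": 0, "ax": 0, "ay": 0, "az": 0},
    {"hand": 30, "x": 0, "y": 0, "z": 0, "ax": 0, "ay": 0, "az": 0},
    {"hand": 30, "x": 0, "y": 0, "z": 0, "ax": 0, "ay": 0, "az": 0},
    {"hand": 30, "x": 0, "y": 0, "z": 0, "ax": 0, "ay": 0, "az": 0},
    {"hand": 30, "x": 0, "y": 0, "z": 0, "ax": 0, "ay": 0, "az": 0},
    {"hand": 30, "x": 0, "y": 0, "z": 0, "ax": 0, "ay": 0, "az": 0}
  ]
}}

```text
t: 10.68
tool_pos: [0.4956, -0.2243, 0.2683]
orientation: [-1.076, 1.288, 1.078]
force: [0.3, -0.4, -3.2]
opening: 0.053
gripper_force: 35.0
```

Call:
{"api": "carry_out", "payload": {
  "targets": [
    {"hand": 30, "x": 0, "y": 0, "z": 0, "ax": 0, "ay": 0, "az": 0},
    {"hand": 30, "x": 0, "y": 0, "z": 0, "ax": 0, "ay": 0, "az": 0},
    {"hand": 30, "x": 0, "y": 0, "z": 0, "ax": 0, "ay": 0, "az": 0}
  ]
}}

```text
t: 11.05
tool_pos: [0.4957, -0.2243, 0.2684]
orientation: [-1.076, 1.288, 1.078]
force: [0.4, -0.5, -2.0]
opening: 0.0533
gripper_force: 35.0
```

Run:
```python
from plan import *
s=show(); T=R.from_rotvec(s["orientation"]); print(T.as_matrix().round(3)); 
im,_=read_camera("scene"); cv2.imwrite("pics/flip2.png",cv2.resize(im[60:260,180:460],None,fx=2,fy=2))
```

```text
t 11.05 q [-0.812  0.557  1.614  1.178  2.082  2.439] pos [ 0.4957 -0.2243  0.2684] z [0.177 0.984 0.001] err 0.0 open 0.0533 34.99831482768059 [ 0.4 -0.5 -2. ]
[[-0.001 -0.984  0.177]
 [ 0.001  0.177  0.984]
 [-1.     0.001  0.001]]
```

View pics/flip2.png

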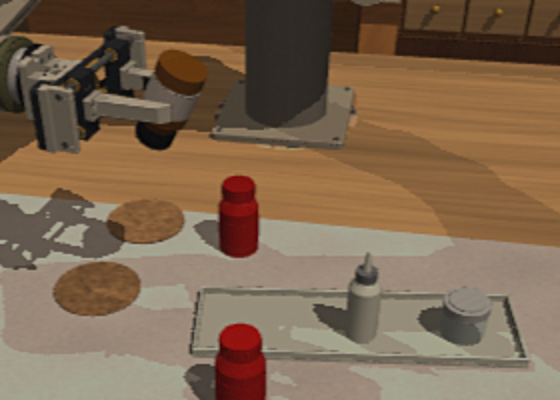

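The bottle is inverted but leans in the grip: base at (180,70), cap at (155,135) in the crop. I'll measure its axis before going on.

```bash
cat > axis.py <<'E'
from kin import *
def axis(save=None):
    """bottle pose in world from cameras: cylinder of r 27 mm; pad line (tool y through bottle axis) is known"""
    s=read_state(); T=R.from_rotvec(s["orientation"]); g=s["tool_pos"]+T.apply([0,0,.167]); pts=[]
    for n in("scene","side"):
        p=camera_params(n); im,d=read_camera(n); w=world(d,p); hsv=cv2.cvtColor(im,cv2.COLOR_BGR2HSV)
        l=T.inv().apply(np.nan_to_num(w.reshape(-1,3),nan=9)-g)
        near=(np.linalg.norm(l,axis=1)<.085)&(abs(l[:,1])<.0285)&(l[:,2]>-.06)
        pts.append(np.c_[l,hsv.reshape(-1,3),np.full(len(l),n=="side")][near]); 
        if save: cv2.imwrite(f"pics/{save}_{n}.png",im)
    return s,T,g,np.vstack(pts)
E
python3 - <<'E'
from axis import *
s,T,g,P=axis("ax"); np.save("P.npy",P)
a=P[(P[:,2]>-.05)]
print(len(a),[int((a[:,6]==k).sum()) for k in(0,1)])
# fit: axis through (x,z)=(.., oz) tilt th about tool y, offset; body radius 27 (|s| in body) - robust
def res(k,a):
    th,ox,oz=k; u=np.array([np.cos(th),0,np.sin(th)]); v=np.array([-np.sin(th),0,np.cos(th)])
    rel=a[:,:3]-[ox,0,oz]; h=rel@u; r=np.hypot(rel@v,a[:,1]); return h,r
from scipy.optimize import minimize
# sample full profile: h along cap->base; distance to profile
prof=[(-.001,0),(0,.027),(.066,.027),(.080,.0215),(.1,.0215),(.1,0)]
def dist(h,r):
    d=np.full(h.shape,9.)
    for (h0,r0),(h1,r1) in zip(prof,prof[1:]):
        L=np.hypot(h1-h0,r1-r0)**2; t=np.clip(((h-h0)*(h1-h0)+(r-r0)*(r1-r0))/L,0,1); d=np.minimum(d,np.hypot(h-h0-t*(h1-h0),r-r0-t*(r1-r0)))
    return d
best=None
# tool x: at upright grasp x axis was up; in body h from base. base at h=0
for th in np.radians(np.arange(-60,61,10)):
    u=np.array([np.cos(th),np.sin(th)]); x0=-.047*u
    r=least_squares(lambda k:dist(*res(k,a)),[th,*x0],loss="soft_l1",f_scale=.002)
    if best is None or r.cost<best.cost: best=r
th,ox,oz=best.x; h,r=res(best.x,a); print("tilt deg",np.degrees(th).round(1),"base xz",ox.round(4),oz.round(4),"inliers",(abs(dist(h,r))<.002).mean().round(2),"med",np.median(dist(h,r)).round(4))
ax=T.apply([np.cos(th),0,np.sin(th)]); print("axis world",ax.round(3),"angle from up",np.degrees(np.arccos(ax[2])).round(1))
E
```

```text
3066 [1022, 2044]
tilt deg -25.0 base xz -0.04 0.0225 inliers 0.9 med 0.0007
axis world [-0.076 -0.416 -0.906] angle from up 155.0
```

The axis is 155° from up, above the 144° needed. The lean is just the 25° grasp pitch and the bottle hasn't slipped: it sits 46 mm up the axis and 3 mm ahead, as at the grasp. The hold lasted over 1 s, so I turn back now.

Call:
{"api": "carry_out", "payload": {
  "targets": [
    {"hand": 30, "x": 0, "y": 0, "z": 0, "ax": 0, "ay": 0, "az": -0.1},
    {"hand": 30, "x": 0, "y": 0, "z": 0, "ax": 0, "ay": 0, "az": -0.25},
    {"hand": 30, "x": 0, "y": 0, "z": 0, "ax": 0, "ay": 0, "az": -0.4},
    {"hand": 30, "x": 0, "y": 0, "z": 0, "ax": 0, "ay": 0, "az": -0.55},
    {"hand": 30, "x": 0, "y": 0, "z": 0, "ax": 0, "ay": 0, "az": -0.7},
    {"hand": 30, "x": 0, "y": 0, "z": 0, "ax": 0, "ay": 0, "az": -0.85},
    {"hand": 30, "x": 0, "y": 0, "z": 0, "ax": 0, "ay": 0, "az": -0.95},
    {"hand": 30, "x": 0, "y": 0, "z": 0, "ax": 0, "ay": 0, "az": -1.05}
  ]
}}

```text
t: 12.2
tool_pos: [0.4956, -0.2243, 0.2684]
orientation: [-1.482, 0.538, 0.267]
force: [0.2, 0.8, -2.7]
opening: 0.0535
gripper_force: 35.0
```

Call:
{"api": "carry_out", "payload": {
  "targets": [
    {"hand": 30, "x": 0, "y": 0, "z": 0, "ax": 0, "ay": 0, "az": -0.1},
    {"hand": 30, "x": 0, "y": 0, "z": 0, "ax": 0, "ay": 0, "az": -0.25},
    {"hand": 30, "x": 0, "y": 0, "z": 0, "ax": 0, "ay": 0, "az": -0.4},
    {"hand": 30, "x": 0, "y": 0, "z": 0, "ax": 0, "ay": 0, "az": -0.55},
    {"hand": 30, "x": 0, "y": 0, "z": 0, "ax": 0, "ay": 0, "az": -0.7},
    {"hand": 30, "x": 0, "y": 0, "z": 0, "ax": 0, "ay": 0, "az": -0.85},
    {"hand": 30, "x": 0, "y": 0, "z": 0, "ax": 0, "ay": 0, "az": -0.95},
    {"hand": 30, "x": 0, "y": 0, "z": 0, "ax": 0, "ay": 0, "az": -1.05}
  ]
}}

```text
t: 13.2
tool_pos: [0.4956, -0.2243, 0.2684]
orientation: [-1.572, -0.281, -0.555]
force: [0.7, -0.6, -3.2]
opening: 0.0531
gripper_force: 35.0
```

Call:
{"api": "carry_out", "payload": {
  "targets": [
    {"hand": 30, "x": 0, "y": 0, "z": 0, "ax": 0, "ay": 0, "az": -0.1},
    {"hand": 30, "x": 0, "y": 0, "z": 0, "ax": 0, "ay": 0, "az": -0.25},
    {"hand": 30, "x": 0, "y": 0, "z": 0, "ax": 0, "ay": 0, "az": -0.4},
    {"hand": 30, "x": 0, "y": 0, "z": 0, "ax": 0, "ay": 0, "az": -0.55},
    {"hand": 30, "x": 0, "y": 0, "z": 0, "ax": 0, "ay": 0, "az": -0.7},
    {"hand": 30, "x": 0, "y": 0, "z": 0, "ax": 0, "ay": 0, "az": -0.85},
    {"hand": 30, "x": 0, "y": 0, "z": 0, "ax": 0, "ay": 0, "az": -0.95},
    {"hand": 30, "x": 0, "y": 0, "z": 0, "ax": 0, "ay": 0, "az": -1.04}
  ]
}}

```text
t: 14.2
tool_pos: [0.4956, -0.2242, 0.2684]
orientation: [-1.338, -1.12, -1.34]
force: [-0.2, -0.2, -2.7]
opening: 0.053
gripper_force: 35.0
```

```bash
cat > place.py <<'E'
from plan import *
g=np.array(json.load(open("grasp.json"))); TG=R.from_rotvec(g[3:]); PP=g[:3]+[-.0264,-.209,0]
s=show(); q=s["q"]
E
python3 - <<'E'
from place import *
for dz in (.06,0):
    q=ik(PP+[0,0,dz],TG,q); print(q.round(2)); 
delta(PP+[0,0,.06],TG)
E
```

```text
t 14.2 q [-0.812  0.557  1.614  1.178  2.082 -0.704] pos [ 0.4956 -0.2242  0.2684] z [0.177 0.984 0.001] err 0.0 open 0.053 34.99810516834259 [-0.2 -0.2 -2.7]
[-0.88  0.69  1.43  0.81  1.86 -0.82]
[-0.88  0.8   1.4   0.79  1.8  -0.88]
xyz [-0.0872  0.0217 -0.0905] a [ 0.    -0.435  0.003] len 0.128 deg 24.9
```

Call:
{"api": "carry_out", "payload": {
  "targets": [
    {"hand": 30, "x": -0.015, "y": 0.004, "z": -0.015, "ax": 0, "ay": -0.072, "az": 0},
    {"hand": 30, "x": -0.029, "y": 0.007, "z": -0.03, "ax": 0, "ay": -0.145, "az": 0},
    {"hand": 30, "x": -0.044, "y": 0.011, "z": -0.045, "ax": 0, "ay": -0.217, "az": 0},
    {"hand": 30, "x": -0.058, "y": 0.014, "z": -0.06, "ax": 0, "ay": -0.29, "az": 0.003},
    {"hand": 30, "x": -0.073, "y": 0.018, "z": -0.075, "ax": 0, "ay": -0.362, "az": 0.003},
    {"hand": 30, "x": -0.087, "y": 0.022, "z": -0.09, "ax": 0, "ay": -0.435, "az": 0.003},
    {"hand": 30, "x": -0.087, "y": 0.022, "z": -0.09, "ax": 0, "ay": -0.435, "az": 0.003},
    {"hand": 30, "x": -0.087, "y": 0.022, "z": -0.09, "ax": 0, "ay": -0.435, "az": 0.003}
  ]
}}

```text
t: 15.2
tool_pos: [0.5012, -0.3162, 0.1816]
orientation: [-1.678, -1.398, -1.069]
force: [-0.2, -0.4, -2.4]
opening: 0.0531
gripper_force: 35.0
```

Run:
```python
from place import *
delta(PP+[0,0,.006],TG); delta(PP,TG)
```

```text
t 15.2 q [-0.878  0.691  1.427  0.808  1.858 -0.818] pos [ 0.5012 -0.3162  0.1816] z [ 0.159  0.894 -0.419] err 0.0 open 0.0531 34.998415410518646 [-0.2 -0.4 -2.4]
xyz [-0.0499  0.0003  0.0219] a [-0.001 -0.002 -0.003] len 0.054 deg 0.2
xyz [-0.0553  0.0003  0.0245] a [-0.001 -0.002 -0.003] len 0.06 deg 0.2
```

Call:
{"api": "carry_out", "payload": {
  "targets": [
    {"hand": 30, "x": -0.012, "y": 0, "z": 0.005, "ax": -0.001, "ay": -0.002, "az": -0.003},
    {"hand": 30, "x": -0.025, "y": 0, "z": 0.011, "ax": -0.001, "ay": -0.002, "az": -0.003},
    {"hand": 30, "x": -0.038, "y": 0, "z": 0.0165, "ax": -0.001, "ay": -0.002, "az": -0.003},
    {"hand": 30, "x": -0.046, "y": 0, "z": 0.02, "ax": -0.001, "ay": -0.002, "az": -0.003},
    {"hand": 30, "x": -0.05, "y": 0, "z": 0.022, "ax": -0.001, "ay": -0.002, "az": -0.003},
    {"hand": 30, "x": -0.05, "y": 0, "z": 0.022, "ax": -0.001, "ay": -0.002, "az": -0.003}
  ]
}}

```text
t: 15.95
tool_pos: [0.5006, -0.3176, 0.1264]
orientation: [-1.681, -1.403, -1.069]
force: [0.9, -0.3, -1.7]
opening: 0.0539
gripper_force: 35.0
```

Run:
```python
from place import *
delta(PP+[0,0,0],TG)
print(s["force"])
```

```text
t 15.95 q [-0.88   0.787  1.404  0.791  1.805 -0.876] pos [ 0.5006 -0.3176  0.1264] z [ 0.16   0.892 -0.422] err 0.0 open 0.0539 34.998554438352585 [ 0.9 -0.3 -1.7]
xyz [-0.0045  0.0003  0.0027] a [-0.     0.002 -0.   ] len 0.005 deg 0.1
[ 0.90708035 -0.29112825 -1.74664735]
```

Call:
{"api": "carry_out", "payload": {
  "targets": [
    {"hand": 30, "x": -0.002, "y": 0, "z": 0.001, "ax": 0, "ay": 0.002, "az": 0},
    {"hand": 30, "x": -0.0035, "y": 0, "z": 0.0016, "ax": 0, "ay": 0.002, "az": 0},
    {"hand": 30, "x": -0.0045, "y": 0, "z": 0.002, "ax": 0, "ay": 0.002, "az": 0},
    {"hand": 30, "x": -0.005, "y": 0, "z": 0.0023, "ax": 0, "ay": 0.002, "az": 0},
    {"hand": 30, "x": -0.005, "y": 0, "z": 0.0023, "ax": 0, "ay": 0.002, "az": 0}
  ]
}}

```text
t: 16.58
tool_pos: [0.5007, -0.3177, 0.1212]
orientation: [-1.679, -1.402, -1.07]
force: [0.8, 0.6, -3.2]
opening: 0.0533
gripper_force: 35.0
```

Run:
```python
from place import *
delta(PP,TG)
im,d=read_camera("scene"); cv2.imwrite("pics/pl.png",cv2.resize(im[140:260,170:330],None,fx=4,fy=4))
```

```text
t 16.57 q [-0.88   0.797  1.401  0.791  1.801 -0.881] pos [ 0.5007 -0.3177  0.1212] z [ 0.16   0.893 -0.421] err 0.0 open 0.0533 34.998543709516525 [ 0.8  0.6 -3.2]
xyz [0.0002 0.0002 0.0006] a [-0. -0.  0.] len 0.001 deg 0.0
```

View pics/pl.png

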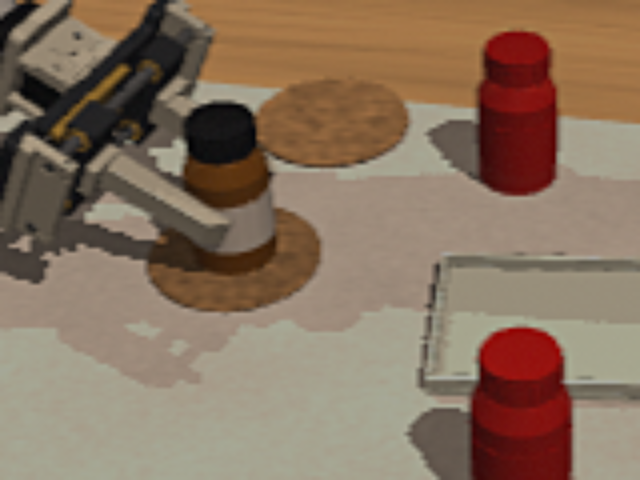

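The bottle is on the intended mat, base at (240,262) in the crop. I'll check for tilt before releasing.

```bash
cat > chk.py <<'E'
from h import *
from scipy.optimize import least_squares
def chk(c0=(.5286,-.165)):
    for n in("scene","side"):
        im,d=read_camera(n); q=world(d,camera_params(n)).reshape(-1,3); o=[]
        q=q[np.hypot(q[:,0]-c0[0],q[:,1]-c0[1])<.033]
        for z0,z1,r in((.008,.028,.027),(.085,.1,.0215)):
            a=q[(q[:,2]>z0)&(q[:,2]<z1)]
            s=least_squares(lambda c:np.hypot(*(a[:,:2]-c).T)-r,c0,loss="soft_l1",f_scale=.001); o+=[len(a),s.x.round(4),np.median(abs(s.fun)).round(4)]
        top=q[np.hypot(q[:,0]-o[4][0],q[:,1]-o[4][1])<.015]; print(n,*o,"top z",np.nanmedian(top[top[:,2]>.09,2]).round(4))
if __name__=="__main__": chk()
E
python3 chk.py
```

```text
scene 127 [ 0.5277 -0.166 ] 0.0007 95 [ 0.5276 -0.1661] 0.001 top z 0.1033
side 43 [ 0.5282 -0.1645] 0.0004 143 [ 0.5279 -0.1649] 0.0005 top z 0.1037
```

It is upright, within 1 mm of the mat centre, with the base at mat height. I'll ease it down another 0.8 mm and then open the hand.

Call:
{"api": "carry_out", "payload": {
  "targets": [
    {"hand": 30, "x": -0.0004, "y": 0, "z": 0.0002, "ax": 0, "ay": 0, "az": 0},
    {"hand": 30, "x": -0.0007, "y": 0, "z": 0.0003, "ax": 0, "ay": 0, "az": 0},
    {"hand": 30, "x": -0.0007, "y": 0, "z": 0.0003, "ax": 0, "ay": 0, "az": 0}
  ],
  "newtons": 20
}}

```text
t: 17.1
tool_pos: [0.5007, -0.3178, 0.1209]
orientation: [-1.678, -1.402, -1.071]
force: [-2.8, -0.8, 5.2]
opening: 0.0534
gripper_force: 20.0
```

Call:
{"api": "carry_out", "payload": {
  "targets": [
    {"hand": 60, "x": 0, "y": 0, "z": 0, "ax": 0, "ay": 0, "az": 0},
    {"hand": 75, "x": 0, "y": 0, "z": 0, "ax": 0, "ay": 0, "az": 0},
    {"hand": 100, "x": 0, "y": 0, "z": 0, "ax": 0, "ay": 0, "az": 0},
    {"hand": 100, "x": 0, "y": 0, "z": 0, "ax": 0, "ay": 0, "az": 0},
    {"hand": 100, "x": 0, "y": 0, "z": 0, "ax": 0, "ay": 0, "az": 0},
    {"hand": 100, "x": 0, "y": 0, "z": 0, "ax": 0, "ay": 0, "az": 0}
  ]
}}

```text
t: 17.85
tool_pos: [0.5007, -0.3177, 0.1204]
orientation: [-1.679, -1.402, -1.07]
force: [-0.3, 0.4, 0.1]
opening: 0.0927
gripper_force: 0.0
```

Run:
```python
from place import *
P=s["tool_pos"]; T=R.from_rotvec(s["orientation"])
delta(P-.12*h,T); delta(P-.12*h+[0,0,.1],T); print(ik(P-.12*h,T,q))
import chk; chk.chk()
```

```text
t 17.85 q [-0.88   0.798  1.4    0.79   1.801 -0.881] pos [ 0.5007 -0.3177  0.1204] z [ 0.16   0.893 -0.421] err 0.0 open 0.0927 0.0 [-0.3  0.4  0.1]
xyz [-0.0505  0.0004 -0.1089] a [0. 0. 0.] len 0.12 deg 0.0
xyz [ 0.0402  0.0002 -0.1509] a [0. 0. 0.] len 0.156 deg 0.0
[-1.00132527  0.96355115  1.12589452  0.72494381  1.949527   -0.88051638]
scene 111 [ 0.5275 -0.1661] 0.0007 96 [ 0.5272 -0.1659] 0.001 top z 0.1034
side 68 [ 0.5281 -0.1649] 0.0002 145 [ 0.5281 -0.1649] 0.0006 top z 0.1039
```

The bottle is released and standing, so I retreat straight back.

Call:
{"api": "carry_out", "payload": {
  "targets": [
    {"hand": 100, "x": -0.008, "y": 0, "z": -0.018, "ax": 0, "ay": 0, "az": 0},
    {"hand": 100, "x": -0.021, "y": 0, "z": -0.045, "ax": 0, "ay": 0, "az": 0},
    {"hand": 100, "x": -0.034, "y": 0, "z": -0.073, "ax": 0, "ay": 0, "az": 0},
    {"hand": 100, "x": -0.05, "y": 0, "z": -0.109, "ax": 0, "ay": 0, "az": 0},
    {"hand": 100, "x": -0.005, "y": 0, "z": -0.13, "ax": 0, "ay": 0, "az": 0},
    {"hand": 100, "x": 0.04, "y": 0, "z": -0.151, "ax": 0, "ay": 0, "az": 0},
    {"hand": 100, "x": 0.04, "y": 0, "z": -0.151, "ax": 0, "ay": 0, "az": 0},
    {"hand": 100, "x": 0.04, "y": 0, "z": -0.151, "ax": 0, "ay": 0, "az": 0}
  ]
}}

```text
t: 18.95
tool_pos: [0.4795, -0.4359, 0.22]
orientation: [-1.68, -1.402, -1.07]
force: [-0.6, 0.3, -0.5]
opening: 0.0929
gripper_force: 0.0
```

Run:
```python
from log import *
import chk
show(); chk.chk(); im,_=read_camera("scene"); cv2.imwrite("pics/end.png",im)
```

```text
t 18.95 q [-1.002  0.81   1.161  0.761  2.037 -0.793] pos [ 0.4795 -0.4359  0.22  ] z [ 0.16   0.893 -0.421] err 0.0 open 0.0929 0.0 [-0.6  0.3 -0.5]
scene 127 [ 0.5279 -0.1658] 0.0007 90 [ 0.5277 -0.166 ] 0.0009 top z 0.1034
side 173 [ 0.5281 -0.1646] 0.0004 145 [ 0.5281 -0.1648] 0.0005 top z 0.1037
```

View pics/end.png

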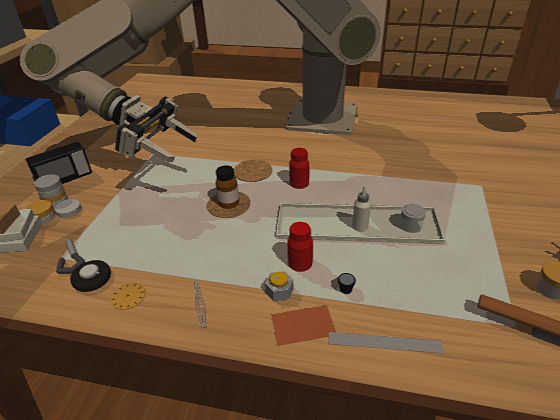

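The bottle stands upright on the farther mat at (228,195). Everything else is where it started and the gripper is clear.

```bash
python3 -c "
from plant import robot; print(robot.close_job())"
```

```text
the job is handed in; nothing more can be done
None
```

The job is handed in (verdict not shown): the amber bottle was held about 155° over for more than 1 s, then set upright within about 1 mm of the farther cork mat's centre, and nothing else looked moved in the final picture.

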